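Load a hole-saw cup and set the clamp screw

ROBOT

A 6-joint arm with a two-finger parallel gripper is mounted at the origin on the work surface. World frame = base frame: x ahead of the robot, y to its left, z up, the work surface at z = 0. Lengths are in m, angles in rad, forces in N, time in s.
With the tool pointing down it reaches from about 0.35 to 0.775 m from the base axis. Payload 7.3 kg.
Tool frame: the origin (TCP) lies on the centre line of the jaws, within the pads' length; the fingertips stand 22 mm ahead of it and the grasp point (between the pads) lies 3 mm ahead of it (bot.tip_reach is the z of the fingertips in the tool frame, in m); z points along the fingers, y is the line along which they close (so a half turn about z gives the same grasp; the last joint's range is limited). The gripper opens to 92 mm and grips with 3 to 60 N. Pads are 19 mm wide; open, the fingers measure 130 mm over their backs; the gripper's body (75 mm by 190 mm) begins 47 mm behind the grasp point.
Start: joints at [1.079, 0.342, 1.524, -0, 1.275, -0.146], TCP at [0.178, 0.494, 0.249] pointing down, gripper open.
Joint ranges: [-2.53, 2.53], [-0.77, 2.02], [0.04, 2.7], [-1, 4.14], [0.28, 2.66], [-3.11, 3.11]. Speed limits (rad/s): [2.57, 2.57, 3.14, 3.14, 3.14, 3.14].

INTERFACE

Orientations are given as a unit quaternion [w, x, y, z].
In Python, from bench import bot, eyes gives the robot as it stands. The module is installed in compiled form; this text tells all that it offers.
- The arm moves only by the tool jog_arm, never from a script. Its argument "steps" is a list of rows, each a list of 3 entries, a list of its own where there are three numbers: the finger opening in cm, from 0 to 9.18, then the shift along the tool's x, y, z in cm, then the turn about the tool's z in degrees. A call has 1 to 20 rows; each row shifts and turns the commanded pose from where the row before left it, along the tool's axes as they then stand; what a row does not reach is not made up. A row lasts 1/12 s, in which the tool goes at most 41.7 mm and 7.16 degrees, less where a joint would pass 70% of its speed; a pose out of reach is approached as far as the arm can. A call is refused whole if a number of a shift passes 4.17 or a number of a turn 7.16, either way. A call with a gripper value outside its range is refused whole. The fingers move at their own pace and stop on an object; "newtons" is the grip in N (left out, the last holds). Time passes only in rows, so rows that do not move let the fingers close. It gives the time, the measured TCP pose, the force, the opening and the grip force at its end, in the units of the state.
- bot.observe(): the state, without advancing time (a new reading comes with each control period).
- eyes.grab_frame(name): name is "side" or "top"; returns the picture (384x512x3 uint8, red, green, blue); there is no depth.
- eyes.calibration(name): a dict with "fx", "fy", "cx", "cy" (pixels), "distortion" ([k1, k2, p1, p2, k3] as OpenCV has them; the pictures are not rectified), "camera_from_world" (4x4, takes a point from world to camera coordinates). Camera axes: x right, y down, z forward; pixel columns grow to the right and rows downward; lengths in m; the calibration is good to about 2 mm. A picture is of the moment at which its call begins. calibration takes no time and is no camera call.
- bot.hand_in(): hands the job in; it is judged then, once.
The state is a dict: "t": time; "qpos": joint angles; "joint_vel": joint speeds; "tau": joint torques, N m; "tool_pos": TCP position; "tool_rot": TCP orientation; "ft_force": force on the tool from outside, world axes, zero at the start; "wrist_torque": the same for the moment, N m; "width": opening from 0.0 (shut) to 1.0 (fully open); "finger_force": force on a finger pad.
Only numpy, scipy, OpenCV 4.12 (cv2) and the standard library are available. Lean on these libraries where they do the work, as an engineer would, in place of code of your own. Each camera call takes 0.05 s, during which the arm holds its last target. There are 200 camera calls.

TASK

Set the middle-sized of the three red hole-saw cups, teeth up, down into the round nest of the steel clamping fixture and let go of it. Then turn the fixture's thumbscrew clockwise until it seats, back it off a quarter turn so the cup has running play, and finish while still gripping the thumbscrew there, holding it for a mate to set the lock nut. Leave the other two cups, the oil bottle and the spanner where they are.

Things in the scene. Friction and masses are not known exactly. Their poses are not given: they have to be found in the camera images.
- cup: The middle-sized red hole-saw cup, to be loaded: round thin-walled steel cup, 44 mm outside diameter, 38 mm tall (the top 4 mm are teeth, only drawn: the solid wall is 34 mm tall, 3 thick), about 80 g, teeth up. Origin at the centre of its underside, z up. Starts standing on the bench in one of three places, the other two cups in the others.
- cup_large: The large red hole-saw cup, 64 mm diameter, 38 mm tall, standing on the bench; leave alone. Origin at the centre of its underside.
- cup_small: The small red hole-saw cup, 28 mm diameter, 38 mm tall, standing on the bench; leave alone. Origin at the centre of its underside.
- oiler: White oil bottle, 48 mm diameter, 120 mm tall, standing beyond the work; leave alone. Origin at the centre of its underside.
- spanner: Steel spanner lying flat on the bench to the robot's left, well clear of the fixture; leave alone. Origin at its underside.
- fixture: Steel clamping fixture fixed to the bench: base plate 210 (its x) by 90 mm (its y), 12 thick; origin at the centre of its underside, z up. Nest at x = -50 mm; thumbscrew axis at x = +50 mm on a grey block 50 x 56 mm, 32 high. A 16 mm wide jaw tongue, 22 to 35 mm above the bench, slides between them over the nest's rim: close the fingers along the fixture's y to set the cup.
- nest (a point): Centre of the nest's floor, 12 mm above the bench. The nest is a round recess of 50 mm inside diameter (3 mm play all round the cup) within a dark steel ring of 66 mm outside diameter whose rim is 8 mm above the floor. Axes as the fixture's: x points to the thumbscrew, 100 mm away, z up.
- screw (a joint): Turn of the thumbscrew, rad: 0 fully open, grows clockwise seen from above, seats on a solid stop at 3.2. Starts at 0.4 to 1.6, so 1.6 to 2.8 rad (90 to 160 degrees) short of its seat. Stays where it is left (drag 0.06 Nm); does not rise or sink. Drives the jaw 3.5 mm per rad to the nest; at the seat the jaw has nudged the cup against the nest's far wall.
- thumbscrew: Thumb piece of the thumbscrew, turning with it about its own vertical axis: dark steel bar 40 mm long (its x), 10 thick (its y, pinch across this), 24 tall, 46 to 70 mm above the bench. Origin on the axis at the bar's underside. Its x points along the fixture's x when the joint is at 0. Below it a 16 mm stem and a 20 mm collar (37 to 40 mm above the bench).
- grip (a point): Point on the screw axis inside the thumb piece, 60 mm above the bench: where to pinch it from above.
There are look-alikes about, which are no part of the job. Several things have the shape of the fixture; the one meant has the colours described above.

How it is judged:
On the way, in this order (a step that is already met when the one before it is completed fails the run):
1. the middle cup stands down in the nest, upright, and is let go of (horizontal distance between cup and nest below 0.005 m and z of cup in the frame of nest below 0.003 m and angle between cup's own z axis and vertical below 0.08 rad and contact force between each of the arm, the fingers and cup below 0.2 N), for 0.2 s.
2. the thumbscrew is turned clockwise until it seats (within 0.1 rad of its stop) (value of joint screw above 3.1 rad), for 0.1 s.
At the end, for the whole second after the job is handed in: The thumbscrew stands a quarter turn (90 degrees, give or take 14) back from its seat, at rest and gripped by the fingers with more than 1.5 N; the middle cup stands upright (within 0.08 rad) on the nest's floor, within 5 mm of its centre, at rest and untouched by the robot (all of step 1 and value of joint screw between 1.38 and 1.88 rad and velocity of joint screw between -0.1 and 0.1 rad/s and contact force between the fingers and thumbscrew above 1.5 N and linear speed of cup below 0.02 m/s); the arm keeps its last pose, push and grip.
It fails at once if another cup, the oil bottle or the spanner is moved more than 20 mm (distance of any of cup_large, cup_small, oiler, spanner from where it was at the start of the episode above 0.02 m).
It also fails if it takes over 64 s, if anything falls off the work surface, if the arm or the gripper's body presses on something with over 40 N, if the wrist force passes 120 N, or if a joint passes its speed limit or range.

## Working session

There is one attempt and no reset: what is moved stays moved. The work goes in short steps, Python scripts to look and compute and a tool call to move; the robot and the scene stay as the last step left them, time stands still between calls to the robot, and variables do not carry over. Pictures are saved under pics/ and viewed, at most 10 in all, crops included, and the job is handed in when it is done.

Besides the shell and the picture viewer there is one more tool, called after "Call:" by a JSON object that holds its "fn" and its "kwargs". jog_arm: Moves the arm, as the interface text tells. Its arguments: {"type":"object","properties":{"steps":{"type":"array"},"newtons":{"type":"number"}},"required":["steps"]}

```bash
mkdir -p pics; python3 - <<'E'
from bench import bot, eyes
import cv2,numpy as np
s=bot.observe();print(s)
for n in("top","side"):
    cv2.imwrite(f"pics/{n}0.png",eyes.grab_frame(n)[:,:,::-1]);c=eyes.calibration(n);print(n,c)
E
```

```text
{'t': 0.0, 'qpos': array([ 1.07902730e+00,  3.42681329e-01,  1.52502089e+00, -3.84623524e-05,
        1.27538438e+00, -1.45992941e-01]), 'joint_vel': array([ 0.00236224, -0.00069408, -0.00016163, -0.00082984,  0.00089217,
        0.0007895 ]), 'tau': array([ 9.58351229e-04, -4.31240237e+01, -2.44220424e+01,  7.17751589e-02,
        5.58860635e-02, -1.18390453e-04]), 'tool_pos': array([0.17774403, 0.49359843, 0.24806507]), 'tool_rot': array([-2.16711201e-04,  1.72022475e-01,  9.85092742e-01, -7.15078370e-04]), 'ft_force': array([-0.04101633,  0.2513323 ,  0.4756093 ]), 'wrist_torque': array([ 0.01698443,  0.03998267, -0.04395649]), 'finger_force': 0.0, 'width': 0.9986459220030434}
top {'fx': 490.7430923677377, 'fy': 490.7430923677377, 'cx': 250.63998630413667, 'cy': 194.83869785740058, 'distortion': array([-0.20083936,  0.        ,  0.        ,  0.        ,  0.        ]), 'camera_from_world': array([[-0.01885425, -0.99932193, -0.03162603,  0.14160085],
       [-0.98725561,  0.02360734, -0.15738188,  0.52807588],
       [ 0.15802177,  0.02825566, -0.98703128,  1.23590024],
       [ 0.        ,  0.        ,  0.        ,  1.        ]])}
side {'fx': 495.8831475770096, 'fy': 495.8831475770096, 'cx': 250.86503116907838, 'cy': 189.08957666256913, 'distortion': array([0.02118789, 0.        , 0.        , 0.        , 0.        ]), 'camera_from_world': array([[ 0.72383023, -0.68994305, -0.00695598, -0.31188304],
       [-0.40387681, -0.41549667, -0.81501291,  0.33966733],
       [ 0.5594223 ,  0.59274034, -0.57940105,  0.9898903 ],
       [ 0.        ,  0.        ,  0.        ,  1.        ]])}
```

View pics/top0.png

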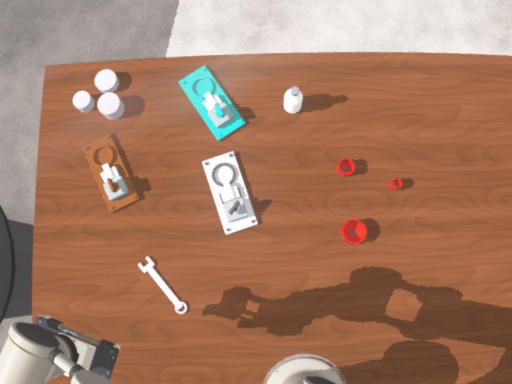

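View pics/side0.png

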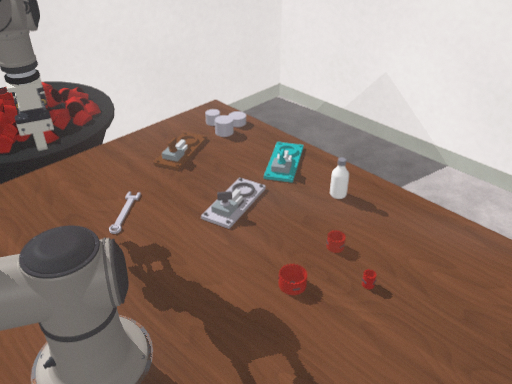

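Top view candidates: red cups at (346,167) mid, (354,232) large and (396,184) small, plus red clutter in a bin off the bench in the side view. Fixtures at (230,192) steel, (212,102) teal and (110,172) brown. I choose the cup at (346,167) and the steel fixture at (230,192), and check both in one close crop.

```bash
cat > h.py <<'E'
import numpy as np,cv2
from bench import bot,eyes
C={n:eyes.calibration(n) for n in("top","side")}
def proj(n,P):
    c=C[n];M=c["camera_from_world"];K=np.array([[c["fx"],0,c["cx"]],[0,c["fy"],c["cy"]],[0,0,1]])
    return cv2.projectPoints(np.asarray(P,float).reshape(-1,3),cv2.Rodrigues(M[:3,:3])[0],M[:3,3],K,c["distortion"])[0][:,0]
def unproj(n,uv,z):
    c=C[n];M=c["camera_from_world"];K=np.array([[c["fx"],0,c["cx"]],[0,c["fy"],c["cy"]],[0,0,1]])
    r=cv2.undistortPoints(np.asarray(uv,float).reshape(-1,1,2),K,c["distortion"])[:,0]
    d=np.c_[r,np.ones(len(r))]@M[:3,:3];o=-M[:3,:3].T@M[:3,3]
    return o+d*((z-o[2])/d[:,2])[:,None]
E
python3 - <<'E'
from h import *
from scipy.optimize import least_squares
im={n:cv2.imread(f"pics/{n}0.png") for n in C}
t=np.linspace(0,2*np.pi,40)
def blobs(n):
    I=im[n].astype(int);m=((I[...,2]>110)&(I[...,1]<60)&(I[...,0]<60)).astype(np.uint8)
    k,l,s,c=cv2.connectedComponentsWithStats(m)
    return [cv2.convexHull(np.argwhere(l==i)[:,::-1].astype(np.float32)) for i in range(1,k) if s[i,4]>25]
def cen(h):
    M=cv2.moments(h.astype(np.float32).reshape(-1,1,2));return np.array([M['m10'],M['m01']])/M['m00']
B={n:blobs(n) for n in C}
for nm,uv,r in(("mid",(346,167),.022),("large",(354,232),.032),("small",(396,184),.014)):
    p=unproj("top",uv,.02)[0,:2];res={}
    for n in C:
        q=proj(n,[*p,.02])[0]
        h=min(B[n],key=lambda h:np.linalg.norm(cen(h)-q));res[n]=h
    def hull(n,p):
        return cv2.convexHull(proj(n,np.r_[np.c_[p[0]+r*np.cos(t),p[1]+r*np.sin(t),0*t],np.c_[p[0]+r*np.cos(t),p[1]+r*np.sin(t),0*t+.038]]).astype(np.float32))
    for ns in(["top"],["side"],["top","side"]):
        s=least_squares(lambda p:np.concatenate([cen(hull(n,p))-cen(res[n]) for n in ns]),p,diff_step=1e-3)
        print(nm,ns,s.x.round(4),"resid",s.fun.round(2),[(cv2.contourArea(res[n]),round(cv2.contourArea(hull(n,s.x)))) for n in ns])
a=cv2.resize(im["top"][140:246,180:280],None,fx=5,fy=5,interpolation=cv2.INTER_CUBIC)
b=cv2.resize(im["top"][140:246,325:385],None,fx=5,fy=5,interpolation=cv2.INTER_CUBIC)
cv2.imwrite("pics/crop.png",np.hstack([a,b])[:,:800])
E
```

```text
mid ['top'] [ 0.6052 -0.1249] resid [0. 0.] [(150.5, 264)]
mid ['side'] [ 0.6068 -0.1244] resid [ 0. -0.] [(301.5, 366)]
mid ['top', 'side'] [ 0.6058 -0.1248] resid [-0.05 -0.2  -0.11  0.26] [(150.5, 264), (301.5, 367)]
large ['top'] [ 0.4313 -0.1348] resid [ 0. -0.] [(324.0, 521)]
large ['side'] [ 0.4325 -0.1365] resid [0. 0.] [(693.5, 772)]
large ['top', 'side'] [ 0.432  -0.1357] resid [ 0.36 -0.27 -0.37 -0.07] [(324.0, 521), (693.5, 772)]
small ['top'] [ 0.5583 -0.2624] resid [-0.  0.] [(33.0, 127)]
small ['side'] [ 0.5581 -0.2574] resid [-0. -0.] [(198.0, 237)]
small ['top', 'side'] [ 0.5578 -0.2595] resid [-1.03  0.2   0.67  0.56] [(33.0, 127), (198.0, 238)]
```

View pics/crop.png

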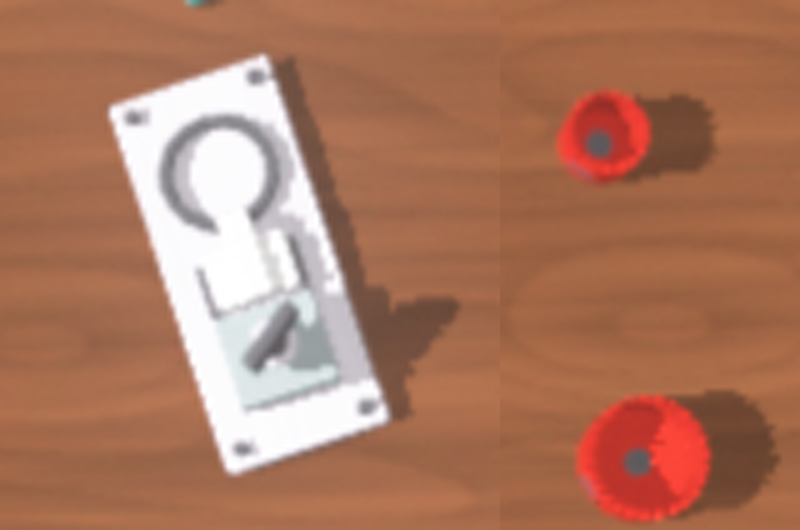

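The crop shows a pale steel plate with a dark nest ring, grey block and dark thumb bar (bar at crop ~(272,338)), and the mid cup at (346,167), clearly smaller than the large one. Now I fit the fixture pose.

```bash
python3 - <<'E'
from h import *
from scipy.optimize import least_squares
im={n:cv2.imread(f"pics/{n}0.png") for n in C}
cr=np.array([[110,107],[268,55],[389,420],[232,474]])/5+[180,140]-.4
W=unproj("top",cr,.012)
# local corners: nest end x=-.105 ; order: nest-left(img), nest-right, screw-right, screw-left
def loc(p,L):
    c,s=np.cos(p[2]),np.sin(p[2]);L=np.asarray(L,float);return np.c_[p[0]+c*L[:,0]-s*L[:,1],p[1]+s*L[:,0]+c*L[:,1],L[:,2]]
L=np.array([[-.105,-.045,.012],[-.105,.045,.012],[.105,.045,.012],[.105,-.045,.012]])
d=(W[2]+W[3]-W[0]-W[1]);th=np.arctan2(d[1],d[0])
best=min((least_squares(lambda p:(proj("top",loc(p,l))-cr).ravel(),[*W[:,:2].mean(0),th]) for l in (L,L*[1,-1,1])),key=lambda s:s.cost)
p=best.x;print("fixture",p.round(4),np.degrees(p[2]),best.fun.round(2), "sides",[np.linalg.norm(W[i]-W[i-1]).round(4) for i in range(4)])
nest=loc(p,[[-.05,0,.02]]);print("nest",nest,"ring meas",unproj("top",np.array([[219,172]])/5+[180,140]-.4,.02))
g=loc(p,[[.05,0,.06]]);print("screw",g)
e=unproj("top",np.array([[290,313],[256,361]])/5+[180,140]-.4,.07);dd=e[0]-e[1]
print("bar ends",e,np.linalg.norm(dd),np.degrees(np.arctan2(dd[1],dd[0]))-np.degrees(p[2]))
o={}
t=np.linspace(0,2*np.pi,60)
tiles=[]
for n in C:
    q=proj(n,g)[0].astype(int);q0=proj(n,loc(p,[[0,0,.02]]))[0].astype(int)
    x0,y0=q0-[50,55];I=cv2.resize(im[n][y0:y0+110,x0:x0+100],None,fx=4,fy=4,interpolation=cv2.INTER_CUBIC)
    ring=lambda r,c,z:np.c_[c+r*np.cos(t),r*np.sin(t),0*t+z]
    for P,col in((L,(0,0,255)),(ring(.033,-.05,.02),(0,200,0)),(ring(.020,.05,.07),(255,0,255)),(ring(.025,-.05,.02),(255,128,0))):
        u=(proj(n,loc(p,P))-[x0,y0]+.5)*4;cv2.polylines(I,[np.round(u).astype(int)],True,col,1)
    tiles.append(I)
cv2.imwrite("pics/ov.png",np.hstack(tiles))
E
```

```text
fixture [ 0.5454  0.1881 -2.8373] -162.56699959762105 [ 0.15  0.14 -0.1   0.03  0.37 -0.09 -0.42 -0.07] sides [np.float64(0.2111), np.float64(0.0905), np.float64(0.2099), np.float64(0.088)]
nest [[0.59313318 0.20311178 0.02      ]] ring meas [[0.59320254 0.20302123 0.02      ]]
screw [[0.49772638 0.17315275 0.06      ]]
bar ends [[0.5086125  0.16317687 0.07      ]
 [0.48432749 0.18087981 0.07      ]] 0.03005255723084306 126.4762381185243
```

View pics/ov.png

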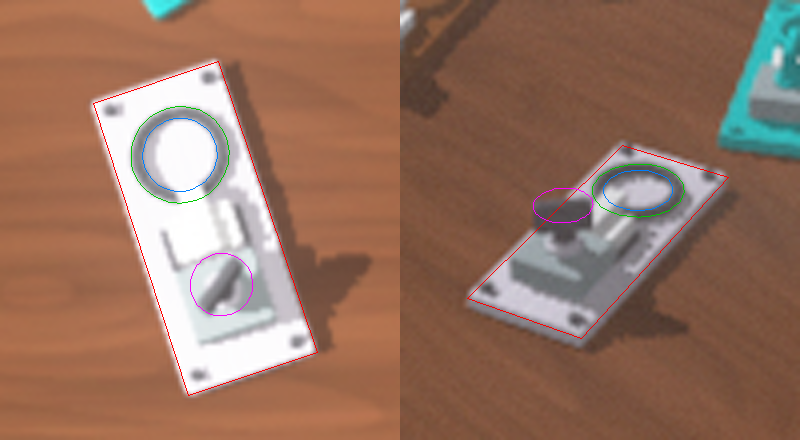

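The overlay agrees in both views: plate edges in red, ring at (180,155), and thumb circle at (222,284) in the top tile. Bar angle puts the screw at about 0.93 rad, so about 130° remains to the seat. Next I turn the tool to the nest's yaw and go above the cup.

Call:
{"fn": "jog_arm", "kwargs": {"steps": [[9.18,[0,0,0],-6.2],[9.18,[0,0,0],-6.2],[9.18,[0,0,0],-6.2],[9.18,[0,0,0],-6.2],[9.18,[0,0,0],-6.2],[9.18,[0,0,0],-6.2],[9.18,[-1.17,-3.78,0],0],[9.18,[-1.17,-3.78,0],0],[9.18,[-1.17,-3.78,0],0],[9.18,[-1.17,-3.78,0],0],[9.18,[-1.17,-3.78,0],0],[9.18,[-1.17,-3.78,0],0],[9.18,[-1.17,-3.78,0],0],[9.18,[-1.17,-3.78,0],0],[9.18,[-1.17,-3.78,0],0],[9.18,[-1.17,-3.78,0],0],[9.18,[-1.17,-3.78,0],0],[9.18,[-1.17,-3.78,0],0],[9.18,[-1.17,-3.78,0],0],[9.18,[-1.17,-3.78,0],0]]}}

```text
t: 1.77
tool_pos: [0.4929, 0.0359, 0.2485]
tool_rot: [-0.0, -0.151, 0.989, 0.0]
ft_force: [0.4, 0.4, -0.6]
width: 0.998
finger_force: 0.0
```

```bash
cat >> h.py <<'E'
from scipy.spatial.transform import Rotation as R
def go(target):
    "remaining shift in tool axes (cm) to a world TCP target, and the yaw of tool y"
    s=bot.observe();q=s["tool_rot"];r=R.from_quat([*q[1:],q[0]])
    y=r.as_matrix()[:,1]
    print("t",round(s["t"],2),"pos",s["tool_pos"].round(4),"yaw_y",np.degrees(np.arctan2(y[1],y[0])).round(2),"q6",np.degrees(s["qpos"][5]).round(1),"w",round(s["width"]*9.18,2),"F",s["ft_force"].round(1),"ff",s["finger_force"])
    print("shift cm",(r.inv().apply(np.asarray(target)-s["tool_pos"])*100).round(2))
E
python3 -c "
from h import *
go([.6058,-.1248,.14])"
```

```text
t 1.77 pos [0.4929 0.0359 0.2485] yaw_y 107.37 q6 -112.1 w 9.16 F [ 0.4  0.4 -0.6] ff 0.0
shift cm [ -5.98 -18.71  10.84]
```

Call:
{"fn": "jog_arm", "kwargs": {"steps": [[9.18,[-1.0,-3.1,1.8],0],[9.18,[-1.0,-3.1,1.8],0],[9.18,[-1.0,-3.1,1.8],0],[9.18,[-1.0,-3.1,1.8],0],[9.18,[-1.0,-3.1,1.8],0],[9.18,[-1.0,-3.1,1.8],0],[9.18,[0,0,0],0],[9.18,[0,0,0],0],[9.18,[0,0,0],0]]}}

```text
t: 2.52
tool_pos: [0.6048, -0.1212, 0.1405]
tool_rot: [-0.0, -0.151, 0.989, 0.0]
ft_force: [-0.3, -0.1, 0.5]
width: 0.998
finger_force: 0.0
```

```bash
python3 -c "
from h import *
go([.6058,-.1248,.033])"
```

```text
t 2.52 pos [ 0.6048 -0.1212  0.1405] yaw_y 107.37 q6 -125.8 w 9.16 F [-0.3 -0.1  0.5] ff 0.0
shift cm [-0.   -0.39 10.75]
```

Call:
{"fn": "jog_arm", "kwargs": {"steps": [[9.18,[0,-0.39,2.15],0],[9.18,[0,0,2.15],0],[9.18,[0,0,2.15],0],[9.18,[0,0,2.15],0],[9.18,[0,0,2.15],0],[9.18,[0,0,0],0],[9.18,[0,0,0],0],[3.5,[0,0,0],0],[3.5,[0,0,0],0],[3.5,[0,0,0],0],[3.5,[0,0,0],0],[3.5,[0,0,0],0],[3.5,[0,0,0],0],[3.5,[0,0,0],0],[3.5,[0,0,0],0],[3.5,[0,0,0],0],[3.5,[0,0,0],0]], "newtons": 12}}

```text
t: 3.93
tool_pos: [0.6064, -0.1254, 0.0333]
tool_rot: [0.0, -0.151, 0.989, -0.0]
ft_force: [-0.5, -0.3, 0.6]
width: 0.48
finger_force: 12.0
```

```bash
python3 -c "
from h import *
go([.6058,-.1248,.16])"
```

```text
t 3.93 pos [ 0.6064 -0.1254  0.0333] yaw_y 107.39 q6 -126.2 w 4.4 F [-0.5 -0.3  0.6] ff 11.99997371993959
shift cm [  0.04   0.08 -12.67]
```

Call:
{"fn": "jog_arm", "kwargs": {"steps": [[3.5,[0,0,-1.5],0],[3.5,[0,0,-2.8],0],[3.5,[0,0,-2.8],0],[3.5,[0,0,-2.8],0],[3.5,[0,0,-2.8],0],[3.5,[-0.5,1.7,0],0],[3.5,[-0.9,3.4,0],0],[3.5,[-0.9,3.4,0],0],[3.5,[-0.9,3.4,0],0],[3.5,[-0.9,3.4,0],0],[3.5,[-0.9,3.4,0],0],[3.5,[-0.9,3.4,0],0],[3.5,[-0.9,3.4,0],0],[3.5,[-0.9,3.4,0],0],[3.5,[-0.6,2.1,0],0],[3.5,[0,0,0],0],[3.5,[0,0,0],0]]}}

```text
t: 5.35
tool_pos: [0.5925, 0.1964, 0.1597]
tool_rot: [-0.0, -0.152, 0.988, -0.0]
ft_force: [0.8, -0.3, -0.7]
width: 0.482
finger_force: 12.0
```

```bash
python3 - <<'E'
from h import *
go([.5931,.2031,.075])
I=np.vstack([eyes.grab_frame(n)[y:y+150,x:x+200,::-1] for n,x,y in(("top",150,90),("side",150,90))])
cv2.imwrite("pics/carry.png",cv2.resize(I,None,fx=2,fy=2))
E
```

```text
t 5.35 pos [0.5925 0.1964 0.1597] yaw_y 107.54 q6 -96.2 w 4.42 F [ 0.8 -0.3 -0.7] ff 11.999889020808041
shift cm [-0.27  0.62  8.47]
```

View pics/carry.png

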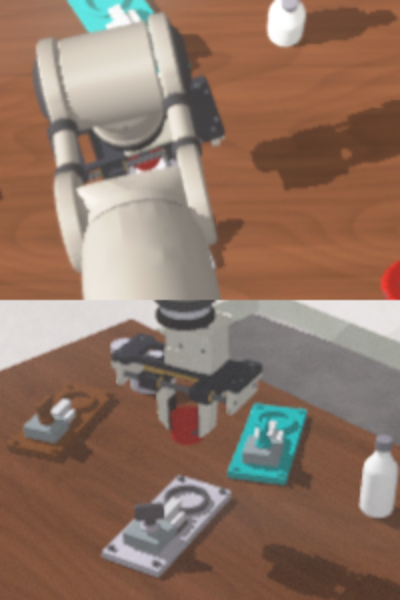

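The cup is held level between the fingers (lower tile ~(185,423)), with the nest below it at (187,497). I now descend to just above the ring.

Call:
{"fn": "jog_arm", "kwargs": {"steps": [[3.5,[-0.27,0.62,0],0],[3.5,[0,0,2.1],0],[3.5,[0,0,2.1],0],[3.5,[0,0,2.1],0],[3.5,[0,0,2.1],0],[3.5,[0,0,0],0],[3.5,[0,0,0],0],[3.5,[0,0,0],0]]}}

```text
t: 6.12
tool_pos: [0.5946, 0.2016, 0.0775]
tool_rot: [0.001, -0.151, 0.989, 0.0]
ft_force: [-0.1, -0.2, -0.1]
width: 0.483
finger_force: 12.0
```

```bash
python3 - <<'E'
from h import *
from scipy.optimize import least_squares
go([.5931,.2031,.0455])
# cup seen in side view, predicted vs seen red extents
I=eyes.grab_frame("side").astype(int);m=((I[...,0]>110)&(I[...,1]<60)&(I[...,2]<60)).astype(np.uint8)
k,l,s,c=cv2.connectedComponentsWithStats(m)
p=bot.observe()["tool_pos"];z=p[2]-.0333;t=np.linspace(0,2*np.pi,60)
u=proj("side",np.vstack([np.c_[p[0]+.022*np.cos(t),p[1]+.022*np.sin(t),0*t+h] for h in(z,z+.038)]))
print("pred",u.min(0),u.max(0))
for i in range(1,k):
    if s[i,4]>25 and np.linalg.norm(c[i]-u.mean(0))<40:print("seen",s[i])
E
```

```text
t 6.12 pos [0.5946 0.2016 0.0775] yaw_y 107.33 q6 -95.6 w 4.44 F [-0.1 -0.2 -0.1] ff 11.99988710694015
shift cm [0.11 0.19 3.2 ]
pred [235.53398029 166.45214429] [251.2625056  186.24531603]
seen [235 167  13  16 131]
```

Call:
{"fn": "jog_arm", "kwargs": {"steps": [[3.5,[0.1,0.15,0],0],[3.5,[0,0,0.5],0],[3.5,[0,0,0.5],0],[3.5,[0,0,0.5],0],[3.5,[0,0,0.5],0],[3.5,[0,0,0.4],0],[3.5,[0,0,0.3],0],[3.5,[0,0,0.2],0],[3.5,[0,0,0],0],[3.5,[0,0,0],0],[3.5,[0,0,0],0]]}}

```text
t: 7.08
tool_pos: [0.5936, 0.203, 0.0474]
tool_rot: [0.002, -0.151, 0.989, -0.0]
ft_force: [4.9, -0.8, -0.9]
width: 0.481
finger_force: 12.0
```

```bash
python3 -c "
from h import *
go([.5931,.2031,.0455])"
```

```text
t 7.08 pos [0.5936 0.203  0.0474] yaw_y 107.38 q6 -95.5 w 4.42 F [ 4.9 -0.8 -0.9] ff 11.998559162020683
shift cm [0.05 0.02 0.19]
```

Call:
{"fn": "jog_arm", "kwargs": {"steps": [[3.5,[-0.1,0,0],0],[3.5,[-0.05,0,0],0],[3.5,[0,0,0],0],[3.5,[0,0,0],0],[3.5,[0,0,0],0]]}}

```text
t: 7.5
tool_pos: [0.5939, 0.2033, 0.0472]
tool_rot: [0.0, -0.151, 0.989, -0.0]
ft_force: [3.8, -1.6, -0.7]
width: 0.479
finger_force: 12.0
```

```bash
python3 -c "
from h import *
go([.5931,.2031,.0455])"
```

```text
t 7.5 pos [0.5939 0.2033 0.0472] yaw_y 107.39 q6 -95.5 w 4.39 F [ 3.8 -1.6 -0.7] ff 11.998031591065228
shift cm [0.08 0.01 0.17]
```

Call:
{"fn": "jog_arm", "kwargs": {"steps": [[3.5,[-0.1,0,0],0],[3.5,[-0.1,0,0],0],[3.5,[0,0,0],0],[3.5,[0,0,0],0],[3.5,[0,0,0],0]]}}

```text
t: 7.92
tool_pos: [0.595, 0.2044, 0.047]
tool_rot: [-0.001, -0.151, 0.989, 0.0]
ft_force: [-0.1, -1.3, -0.1]
width: 0.482
finger_force: 12.0
```

```bash
python3 - <<'E'
from h import *
go([.5931,.2031,.0455])
a=eyes.grab_frame("side")[130:230,170:290,::-1]
cv2.imwrite("pics/nest.png",cv2.resize(a,None,fx=5,fy=5,interpolation=cv2.INTER_CUBIC))
E
```

```text
t 7.92 pos [0.595  0.2044 0.047 ] yaw_y 107.39 q6 -95.4 w 4.42 F [-0.1 -1.3 -0.1] ff 11.998428963124752
shift cm [ 0.22 -0.07  0.15]
```

View pics/nest.png

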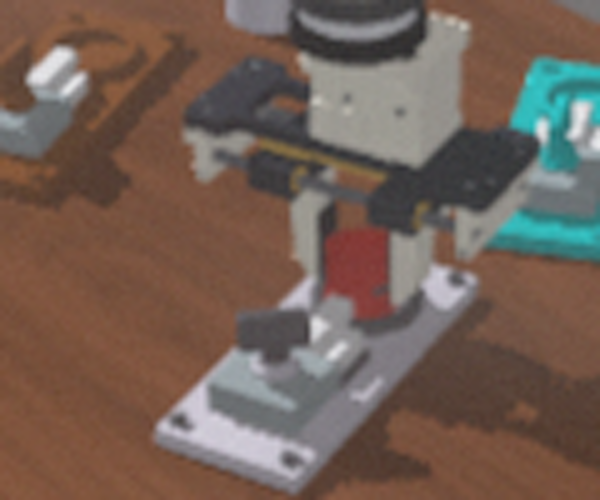

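The cup sits inside the ring (image (360,270)) and side load is gone. Now the last 2 mm down, then open.

Call:
{"fn": "jog_arm", "kwargs": {"steps": [[3.5,[0,0,0.1],0],[3.5,[0,0,0.1],0],[3.5,[0,0,0.05],0],[3.5,[0,0,0],0],[3.5,[0,0,0],0],[3.5,[0,0,0],0]]}}

```text
t: 8.47
tool_pos: [0.5947, 0.2044, 0.0459]
tool_rot: [-0.001, -0.151, 0.988, 0.0]
ft_force: [-5.5, -0.9, 10.1]
width: 0.479
finger_force: 12.0
```

Call:
{"fn": "jog_arm", "kwargs": {"steps": [[3.5,[0.1,0,0],0],[3.5,[0,0,0],0],[5.4,[0,0,0],0],[5.4,[0,0,0],0],[5.4,[0,0,0],0],[5.4,[0,0,0],0],[7,[0,0,0],0],[7,[0,0,0],0],[7,[0,0,0],0],[7,[0,0,0],0]]}}

```text
t: 9.3
tool_pos: [0.5947, 0.2038, 0.0446]
tool_rot: [-0.0, -0.151, 0.989, 0.0]
ft_force: [-0.3, 1.3, -0.2]
width: 0.763
finger_force: 0.0
```

```bash
python3 -c "
from h import *
go([.5931,.2031,.15])"
```

```text
t 9.3 pos [0.5947 0.2038 0.0446] yaw_y 107.38 q6 -95.5 w 7.0 F [-0.3  1.3 -0.2] ff 0.0
shift cm [  0.17  -0.02 -10.54]
```

Call:
{"fn": "jog_arm", "kwargs": {"steps": [[7,[0,0,-1.0],0],[7,[0,0,-2.4],0],[7,[0,0,-2.4],0],[7,[0,0,-2.4],0],[7,[0,0,-2.4],0],[4,[2.5,0,0],0],[4,[2.5,0,0],0],[4,[2.5,0,0],0],[4,[2.6,0,0],0],[4,[0,0,0],6.7],[4,[0,0,0],6.7],[4,[0,0,0],6.7],[4,[0,0,0],6.7],[4,[0,0,0],6.7],[4,[0,0,0],6.7],[4,[0,0,0],6.7],[4,[0,0,0],6.7],[4,[0,0,0],0],[4,[0,0,0],0]]}}

```text
t: 10.88
tool_pos: [0.4984, 0.1737, 0.1514]
tool_rot: [0.0, 0.309, 0.951, 0.0]
ft_force: [-0.1, 0.0, -0.5]
width: 0.432
finger_force: 0.0
```

```bash
python3 - <<'E'
from h import *
go([.4977,.1732,.057])
a=eyes.grab_frame("side")[110:230,170:290,::-1]
b=eyes.grab_frame("top")[120:240,170:290,::-1]
cv2.imwrite("pics/after.png",np.hstack([cv2.resize(v,None,fx=3.3,fy=3.3,interpolation=cv2.INTER_CUBIC) for v in(a,b)]))
c=np.array([.5931,.2031]);t=np.linspace(0,2*np.pi,60)
u=proj("side",np.vstack([np.c_[c[0]+.022*np.cos(t),c[1]+.022*np.sin(t),0*t+h] for h in(.012,.05)]));print("pred",u.min(0),u.max(0))
I=eyes.grab_frame("side").astype(int);m=((I[...,0]>90)&(I[...,1]<60)&(I[...,2]<60)).astype(np.uint8)
k,l,s,cc=cv2.connectedComponentsWithStats(m)
for i in range(1,k):
    if s[i,4]>25 and np.linalg.norm(cc[i]-u.mean(0))<40:print("seen",s[i])
E
```

```text
t 10.88 pos [0.4984 0.1737 0.1514] yaw_y 53.99 q6 -43.1 w 3.97 F [-0.1  0.  -0.5] ff 0.0
shift cm [ 0.04 -0.09  9.44]
pred [235.05989288 176.01135681] [250.59086329 195.63575707]
seen [236 177  12   6  34]
```

View pics/after.png

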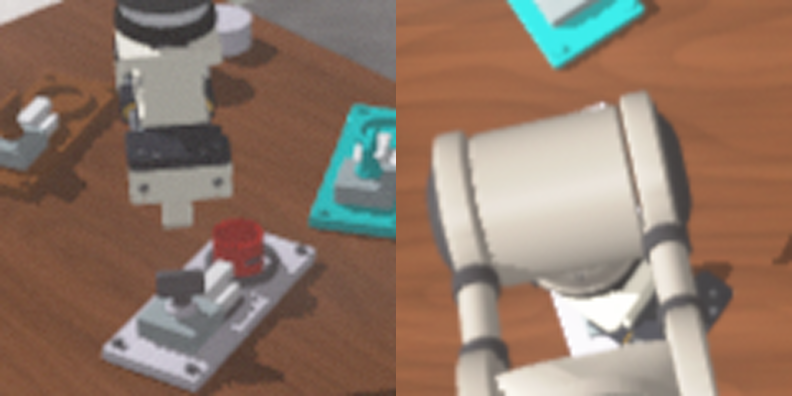

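The cup stands upright in the ring (left tile ~(238,250)) and matches the predicted pixels, with the fingers over the thumbscrew. I descend onto the bar and pinch it.

Call:
{"fn": "jog_arm", "kwargs": {"steps": [[4,[0.04,-0.08,0.5],0],[4,[0,0,2.0],0],[4,[0,0,2.0],0],[4,[0,0,2.0],0],[4,[0,0,1.6],0],[4,[0,0,0.6],0],[4,[0,0,0],0],[4,[0,0,0],0],[0.5,[0,0,0],0],[0.5,[0,0,0],0],[0.5,[0,0,0],0],[0.5,[0,0,0],0],[0.5,[0,0,0],0],[0.5,[0,0,0],0],[0.5,[0,0,0],0],[0.5,[0,0,0],0]], "newtons": 25}}

```text
t: 12.37
tool_pos: [0.4982, 0.1737, 0.0643]
tool_rot: [0.001, 0.311, 0.95, 0.001]
ft_force: [2.1, 4.9, 3.5]
width: 0.15
finger_force: 25.0
```

```bash
python3 -c "
from h import *
go([.4977,.1732,.064]);print(bot.observe()['wrist_torque'])"
```

```text
t 12.37 pos [0.4982 0.1737 0.0643] yaw_y 53.79 q6 -42.9 w 1.38 F [2.1 4.9 3.5] ff 25.00227302312851
shift cm [ 0.01 -0.07  0.03]
[ 0.7511693  -0.32221817  0.02194665]
```

Call:
{"fn": "jog_arm", "kwargs": {"steps": [[0.5,[0,0,0],0],[0.5,[0,0,0],0],[0.5,[0,0,0],0],[0.5,[0,0,0],0],[0.5,[0,0,0],4],[0.5,[0,0,0],4],[0.5,[0,0,0],4],[0.5,[0,0,0],0],[0.5,[0,0,0],0]]}}

```text
t: 13.12
tool_pos: [0.4985, 0.174, 0.0643]
tool_rot: [0.001, 0.409, 0.913, 0.001]
ft_force: [2.2, 5.8, 2.7]
width: 0.152
finger_force: 25.0
```

```bash
python3 - <<'E'
from h import *
go([.4977,.1732,.064]);print(bot.observe()['wrist_torque'])
a=eyes.grab_frame("side")[145:225,190:270,::-1]
cv2.imwrite("pics/grip.png",cv2.resize(a,None,fx=7,fy=7,interpolation=cv2.INTER_CUBIC))
E
```

```text
t 13.12 pos [0.4985 0.174  0.0643] yaw_y 41.76 q6 -30.9 w 1.4 F [2.2 5.8 2.7] ff 25.003333389759064
shift cm [-0.01 -0.11  0.03]
[ 1.08849849 -0.45845074  0.02981399]
```

View pics/grip.png

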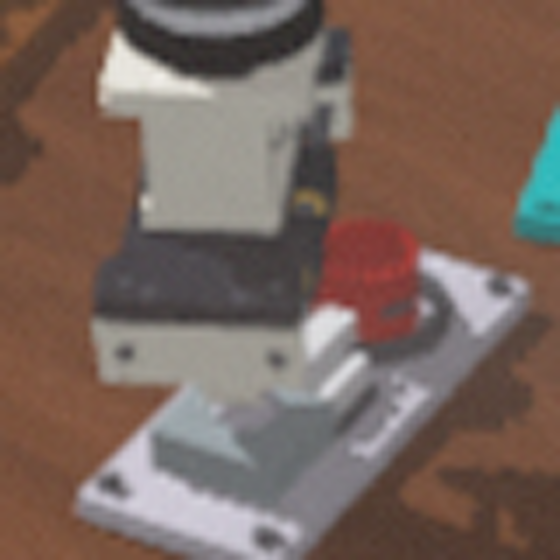

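Width 14 mm, against a 10 mm bar, suggests that the fingertips (z≈42 mm) are on the 16 mm stem below the bar. I open, rise 6–7 mm and pinch again.

Call:
{"fn": "jog_arm", "kwargs": {"steps": [[4,[0,0,0],0],[4,[0,0,0],0],[4,[0,0,0],0],[4,[0,0,-0.35],-4],[4,[0,0,-0.35],-4],[4,[0,0,0],-4],[4,[0,0,0],0],[0.5,[0,0,0],0],[0.5,[0,0,0],0],[0.5,[0,0,0],0],[0.5,[0,0,0],0],[0.5,[0,0,0],0],[0.5,[0,0,0],0],[0.5,[0,0,0],0],[0.5,[0,0,0],0]]}}

```text
t: 14.42
tool_pos: [0.4979, 0.174, 0.0708]
tool_rot: [0.0, 0.311, 0.95, 0.001]
ft_force: [0.8, 5.6, -2.6]
width: 0.11
finger_force: 24.9
```

```bash
python3 - <<'E'
from h import *
go([.4977,.1732,.07]);print(bot.observe()['wrist_torque'])
E
```

```text
t 14.42 pos [0.4979 0.174  0.0708] yaw_y 53.76 q6 -42.9 w 1.01 F [ 0.8  5.6 -2.6] ff 24.92913454771042
shift cm [-0.03 -0.08  0.08]
[ 0.78313126 -0.23511304  0.06375576]
```

Width is 10.1 mm, a flat pinch on the bar. Now turn clockwise (+tool z).

Call:
{"fn": "jog_arm", "kwargs": {"steps": [[0.5,[0,0,0],3],[0.5,[0,0,0],6],[0.5,[0,0,0],6],[0.5,[0,0,0],6],[0.5,[0,0,0],6],[0.5,[0,0,0],6],[0.5,[0,0,0],6],[0.5,[0,0,0],6],[0.5,[0,0,0],6],[0.5,[0,0,0],6],[0.5,[0,0,0],6],[0.5,[0,0,0],6],[0.5,[0,0,0],6],[0.5,[0,0,0],6],[0.5,[0,0,0],6],[0.5,[0,0,0],6],[0.5,[0,0,0],6],[0.5,[0,0,0],6],[0.5,[0,0,0],0],[0.5,[0,0,0],0]]}}

```text
t: 16.08
tool_pos: [0.5019, 0.174, 0.0709]
tool_rot: [0.001, 0.943, 0.331, 0.005]
ft_force: [15.2, 4.6, -13.1]
width: 0.106
finger_force: 24.9
```

```bash
python3 - <<'E'
from h import *
go([.4977,.1732,.07]);print(bot.observe()['wrist_torque'])
E
```

```text
t 16.08 pos [0.5019 0.174  0.0709] yaw_y -51.29 q6 62.1 w 0.97 F [ 15.2   4.6 -13.1] ff 24.927674531936646
shift cm [-0.38 -0.2   0.09]
[ 0.6568903  -2.15874792 -0.00780721]
```

Call:
{"fn": "jog_arm", "kwargs": {"steps": [[0.5,[0.15,0.12,0],0],[0.5,[0.15,0.1,0],0],[0.5,[0,0,-0.05],0],[0.5,[0,0,0],0],[0.5,[0,0,0],0]]}}

```text
t: 16.5
tool_pos: [0.5021, 0.174, 0.0708]
tool_rot: [-0.0, 0.943, 0.332, 0.001]
ft_force: [4.8, 4.7, -7.1]
width: 0.111
finger_force: 24.9
```

```bash
python3 - <<'E'
from h import *
go([.4977,.1732,.07]);print(bot.observe()['wrist_torque'])
E
```

```text
t 16.5 pos [0.5021 0.174  0.0708] yaw_y -51.24 q6 62.0 w 1.02 F [ 4.8  4.7 -7.1] ff 24.930820763111115
shift cm [-0.39 -0.21  0.08]
[ 0.68788703 -0.73382632 -0.06836327]
```

Call:
{"fn": "jog_arm", "kwargs": {"steps": [[0.5,[0,0,0],5],[0.5,[0,0,0],5],[0.5,[0,0,0],5],[0.5,[0,0,0],5],[0.5,[0,0,0],2],[0.5,[0,0,0],0],[0.5,[0,0,0],0],[0.5,[0,0,0],0]]}}

```text
t: 17.17
tool_pos: [0.5025, 0.1732, 0.0708]
tool_rot: [0.0, 0.989, 0.146, 0.001]
ft_force: [7.4, 1.4, -9.2]
width: 0.107
finger_force: 24.9
```

```bash
python3 - <<'E'
from h import *
go([.4977,.1732,.07]);print(bot.observe()['wrist_torque'])
E
```

```text
t 17.17 pos [0.5025 0.1732 0.0708] yaw_y -73.23 q6 84.0 w 0.98 F [ 7.4  1.4 -9.2] ff 24.938995242118835
shift cm [-0.46 -0.14  0.08]
[-0.00334159 -0.92084043 -0.00397884]
```

Call:
{"fn": "jog_arm", "kwargs": {"steps": [[0.5,[0,0,0],2],[0.5,[0,0,0],2],[0.5,[0,0,0],0],[0.5,[0,0,0],0],[0.5,[0,0,0],0]]}}

```text
t: 17.58
tool_pos: [0.5024, 0.1731, 0.0708]
tool_rot: [0.0, 0.994, 0.112, 0.001]
ft_force: [6.5, 0.7, -8.7]
width: 0.105
finger_force: 25.3
```

```bash
python3 - <<'E'
from h import *
go([.4977,.1732,.07]);print(bot.observe()['wrist_torque'])
E
```

```text
t 17.58 pos [0.5024 0.1731 0.0708] yaw_y -77.15 q6 88.0 w 0.96 F [ 6.5  0.7 -8.7] ff 25.280706882476807
shift cm [-0.46 -0.12  0.08]
[-3.42785593e-04 -8.27192922e-01  4.09792067e-01]
```

Call:
{"fn": "jog_arm", "kwargs": {"steps": [[0.5,[0,0,0],2],[0.5,[0,0,0],0],[0.5,[0,0,0],0],[0.5,[0,0,0],0]]}}

```text
t: 17.92
tool_pos: [0.5024, 0.1731, 0.0709]
tool_rot: [0.0, 0.996, 0.095, 0.001]
ft_force: [6.3, -0.2, -7.9]
width: 0.115
finger_force: 26.0
```

```bash
python3 - <<'E'
from h import *
go([.4977,.1732,.07]);print(bot.observe()['wrist_torque'])
E
```

```text
t 17.92 pos [0.5024 0.1731 0.0709] yaw_y -79.14 q6 90.0 w 1.05 F [ 6.3 -0.2 -7.9] ff 25.986939668655396
shift cm [-0.46 -0.1   0.09]
[-0.04774501 -0.78960311  0.50567692]
```

Seated: z-torque rose to 0.5 Nm from about yaw −76°, as predicted. Back off 90° to tool yaw ≈ +14°.

Call:
{"fn": "jog_arm", "kwargs": {"steps": [[0.5,[0,0,0],-4],[0.5,[0,0,0],-6],[0.5,[0,0,0],-6],[0.5,[0,0,0],-6],[0.5,[0,0,0],-6],[0.5,[0,0,0],-6],[0.5,[0,0,0],-6],[0.5,[0,0,0],-6],[0.5,[0,0,0],-6],[0.5,[0,0,0],-6],[0.5,[0,0,0],-6],[0.5,[0,0,0],-6],[0.5,[0,0,0],-6],[0.5,[0,0,0],-6],[0.5,[0,0,0],-6],[0.5,[0,0,0],-5],[0.5,[0,0,0],0],[0.5,[0,0,0],0],[0.5,[0,0,0],0]]}}

```text
t: 19.5
tool_pos: [0.4996, 0.1748, 0.0708]
tool_rot: [-0.002, 0.617, 0.787, -0.0]
ft_force: [-3.6, 9.1, -1.5]
width: 0.11
finger_force: 25.0
```

```bash
python3 - <<'E'
from h import *
go([.4977,.1732,.07]);print(bot.observe()['wrist_torque'])
I=np.vstack([cv2.resize(eyes.grab_frame(n)[y:y+100,x:x+130,::-1],None,fx=3,fy=3,interpolation=cv2.INTER_CUBIC) for n,x,y in(("top",180,130),("side",180,130))])
cv2.imwrite("pics/end.png",I)
c=np.array([.5931,.2031]);t=np.linspace(0,2*np.pi,60)
u=proj("side",np.vstack([np.c_[c[0]+.022*np.cos(t),c[1]+.022*np.sin(t),0*t+h] for h in(.012,.05)]));print("pred",u.min(0),u.max(0))
E
```

```text
t 19.5 pos [0.4996 0.1748 0.0708] yaw_y 13.78 q6 -3.0 w 1.01 F [-3.6  9.1 -1.5] ff 24.987773895263672
shift cm [-0.11 -0.22  0.08]
[1.4088838  0.52853664 0.05104461]
pred [235.05989288 176.01135681] [250.59086329 195.63575707]
```

View pics/end.png

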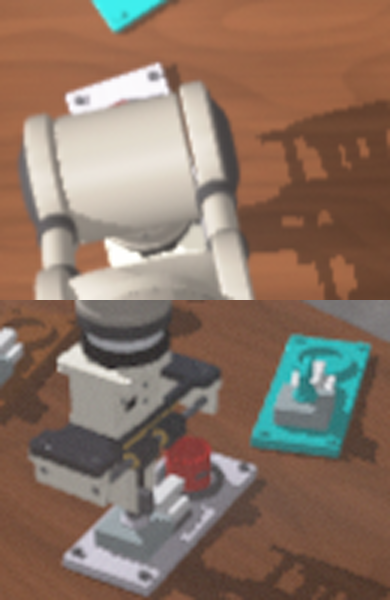

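The cup stands upright in the nest (lower tile ~(190,465)) and the fingers pinch the bar flat at 25 N. By bar angle the screw is at ≈1.63 rad, mid-window, so I hand in.

```bash
python3 -c "
from bench import bot
print(bot.hand_in())"
```

```text
the job is handed in; nothing more can be done
None
```

I handed the job in at about 19.6 s: the middle cup stands upright in the nest, and the thumbscrew was seated, backed off about 90° (≈1.63 rad by tool yaw) and is still gripped at 25 N; hand-in returned no verdict.

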